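# Lay the coffee mill in its rest

## Task

Put the slim steel coffee mill away: pick it up from the tile ledge and lay it on its side in the wooden rest, bedded in both V supports, with its flat foot at the end board (touching it or up to about two centimetres short) and its domed end out over the open end. Set it down gently, do not drop it in, and leave the other things on the ledge standing where they are.

Things in the scene. Friction and masses are not known exactly. Their poses are not given: they have to be found in the camera images.
- mill: Turkish-style coffee mill, a plain closed stainless cylinder standing upright at the start, 44 mm in diameter and 145 mm long: straight from the foot to 125 mm, then a low dome; about 0.3 kg. Origin: centre of the flat foot; z runs along the mill from foot to dome
- mill_tip (a point): tip of the mill's dome, 145 mm from the foot on the mill's axis
- rest: fixed wooden rest for the mill lying down. Base board 180 mm along x, 74 mm along y, 12 mm thick; origin: centre of its underside; z up. Two V supports, 90 degrees, open upward, each 12 mm thick along x, centred at x = +47 mm and -43 mm, 66 mm wide, tops 47 mm high. An end board 62 mm high closes the +x end; the -x end is open
- rest_axis (a point): point on the line (along the rest's x) where the mill's axis lies when bedded in both Vs: 52 mm above the ledge, midway along the base (x = 0, y = 0 in the rest)
- rest_board (a point): centre of the end board's inner face, where the foot belongs: x = +80 mm, y = 0, z = 52 mm in the rest; the board is 10 mm thick, 74 mm wide
- sugar_jar: bystander: closed glass sugar jar with steel lid, 72 mm in diameter, 95 mm high, upright; origin: centre of its underside
- cup: bystander: empty white porcelain cup without handle, rim 68 mm in diameter, 60 mm high; origin: centre of its underside
- cezve: bystander: open stainless cezve, body 84 mm in diameter and 75 mm high, handle reaching 160 mm from its centre along its -y, 100 mm high at the end; origin: centre of its underside
- coaster_cup: bystander: white porcelain cup with a handle, rim 68 mm in diameter, 60 mm high, standing on a flat grey plastic coaster; origin: centre of its underside
- spoon: bystander: steel spoon 140 mm long lying flat
- tin: bystander: closed aluminium tin, 64 mm in diameter, 90 mm high, upright; origin: centre of its underside
Not all that is in view belongs to the job. Of the things that look like the mill, the middle-sized one is meant. What is meant by the rest is not orange, and is the smaller of those in its own colour.

How it is judged (in metres and radians):
At the end, for the whole second after the job is handed in: The mill lies still and released in the rest, dome towards the open end: the centre of its foot and the tip of its dome are both within 7 mm sideways of the V line and 46 to 57 mm above the rest's underside (52 mm when bedded in both Vs), and the foot is at most 30 mm from the end board (x of mill in the frame of rest between 0.05 and 0.084 m and x of mill_tip in the frame of rest below -0.055 m and y of mill in the frame of rest between -0.007 and 0.007 m and z of mill in the frame of rest between 0.046 and 0.057 m and y of mill_tip in the frame of rest between -0.007 and 0.007 m and z of mill_tip in the frame of rest between 0.046 and 0.057 m and linear speed of mill below 0.02 m/s and angular speed of mill below 0.3 rad/s); the robot touches nothing.
It fails at once if the mill is dropped or toppled: let go, it falls faster than 0.6 m/s (a fall of about 2 cm or more) (contact force between mill and the fingers below 0.5 N and linear speed of mill above 0.6 m/s).
It fails at once if a bystander (jar, cups, cezve, spoon, tin) is moved more than 30 mm (distance of any of sugar_jar, cup, cezve, coaster_cup, spoon, tin from where it was at the start of the episode above 0.03 m).
It fails at once if a standing bystander is tipped over (angle between any of sugar_jar, cup, cezve, coaster_cup, tin's own z axis and vertical above 0.6 rad).
It also fails if it takes over 45 s, if anything falls off the work surface, if the arm or the gripper's body presses on something with over 40 N, if the wrist force passes 120 N, or if a joint passes its speed limit or range.

## Robot

A 6-joint arm with a two-finger parallel gripper is mounted at the origin on the work surface. World frame = base frame: x ahead of the robot, y to its left, z up, the work surface at z = 0. Lengths are in m, angles in degrees, forces in N, time in s.
With the tool pointing down it reaches from about 0.35 to 0.875 m from the base axis. Payload 4.2 kg.
Tool frame: the origin (TCP) lies midway between the tips of the shut fingers; the grasp point (between the pads) lies 19 mm behind it; y points along the fingers, z is the direction in which the jaws open and shut, and the axes are right-handed (so a half turn about y gives the same grasp; the last joint's range is limited). The gripper opens to 87 mm and grips with 3 to 60 N. Pads are 19 mm wide; open, the fingers measure 117 mm over their backs; the gripper's body (75 mm by 190 mm) begins 51 mm behind the grasp point.
Start: joints at [88.9, 22.042, 0.453, 0, -68.411, -14.817], TCP at [0.171, 0.601, 0.223] pointing down, gripper open.
Joint ranges: [-179.83, 179.83], [-69.29, 118.12], [-61.27, 80.66], [-181.25, 117.63], [-171.15, -9.14], [-177.46, 177.46]. Speed limits (degrees/s): [159.86, 159.86, 180, 180, 180, 180].

## Interface

Orientations are given as [roll, pitch, yaw] about the fixed x, y, z axes, in that order (R = Rz(yaw) Ry(pitch) Rx(roll)).
In Python, from workcell import env gives the robot as it stands. The module is installed in compiled form; this text tells all that it offers. Calls block until the motion is done:
- env.goto(position, orientation): joint-space move of the TCP to a pose.
- env.move_straight(position, rotation=None, rate=0.15, force_limit=None): straight line of the TCP; rotation=None keeps the orientation; rate is the mean speed in m/s. With force_limit (N) it stops when the force on the tool has changed by that much, and returns True; else False.
- env.set_joints(angles): joint-space move.
- env.gripper_to(opening, grasp_force=None): opening from 0.0 (shut) to 1.0 (fully open); grasp_force is the grip in N (None keeps the last); returns when the fingers have stopped.
- env.dwell(seconds).
- env.inverse_kinematics(position, orientation): joint angles nearest the present ones, or None.
- env.read_state(): the state.
- env.grab_frame(name): name is "scene" or "top" or "wrist"; returns a dict with "image" (480x640x3 uint8, blue, green, red), "fx", "fy", "cx", "cy" (pixels), "position" and "orientation" of the camera in the world. Camera axes: x right, y up, looking along -z (the intrinsics and any distortion apply to the point x, -y, -z); pixel columns grow to the right and rows downward; lengths in m; the calibration is good to about 2 mm. A picture is of the moment at which its call begins. There is no depth.
A pose or a line that the arm cannot do raises env.Unreachable and nothing moves.
- env.close_job(): hands the job in, once; it reports no verdict.
Trained networks look in a picture, given as the dict that the camera call returned (one of the last four; its "shot" number tells which), for a name from the list of things; names that differ only in an ending like _2 or _b are one class to them, and where a whole thing is asked for, a point or a joint stands for the part that bears it (a point fixed in the world has none). Each returns a list of dicts, best first, with "score" (0 to 1); they miss things now and then, are a little off and sometimes report something else, mostly with a low value. They report only what shows in the picture. A call takes as long as a camera call. They do not tell look-alikes from the thing itself.
- env.search_frame(picture, thing): "xyz" ([x, y, z] in m, in world coordinates, good to about 4 mm: the middle of the surface that is visible of it).
- env.trace(picture, thing): "mask" (480x640 bool, what is visible of it).
The state is a dict: "clock": time; "joint_positions": joint angles; "qvel": joint speeds; "joint_torque": joint torques, N m; "position": TCP position; "tool_rot": TCP orientation; "force": force on the tool from outside, world axes, zero at the start; "wrist_torque": the same for the moment, N m; "opening": opening from 0.0 (shut) to 1.0 (fully open).
Only numpy, scipy, OpenCV 4.12 (cv2) and the standard library are available. Lean on these libraries where they do the work, as an engineer would, in place of code of your own. Each camera call takes 0.05 s, during which the arm holds its last target. There are 200 camera calls.

## Working session

There is one attempt and no reset: what is moved stays moved. The work goes in short steps, each a Python script; the robot and the scene stay as the last script left them, time stands still between calls to the robot, and variables do not carry over. Pictures are saved under pics/ and viewed, about 8 in all and at most 12, crops included, and the job is handed in when it is done.

```bash
mkdir -p pics
python3 - <<'E'
from workcell import env
import cv2
for n in ["scene","top"]:
    f=env.grab_frame(n); cv2.imwrite(f"pics/{n}0.png",f["image"])
    print(n,[round(float(f[k]),1) for k in("fx","fy","cx","cy")],f["position"],f["orientation"],[k for k in f])
    for t in ["mill","rest","sugar_jar","cup","cezve","coaster_cup","spoon","tin"]:
        for d in env.search_frame(f,t):
            print(t,d["score"],[round(float(v),3) for v in d["xyz"]])
print(env.read_state()["clock"])
E
```

```text
scene [442.6, 442.6, 317.8, 237.4] [ 1.01612427 -0.04482239  0.9026121 ] [31.35641729  0.18834543 91.26297227] ['image', 'fx', 'fy', 'cx', 'cy', 'position', 'orientation', 'shot']
mill 0.89 [0.404, 0.15, 0.134]
mill 0.86 [0.482, 0.068, 0.099]
mill 0.56 [0.554, 0.059, 0.063]
rest 0.83 [0.512, -0.411, 0.014]
rest 0.69 [0.267, -0.263, 0.011]
rest 0.59 [0.548, -0.181, 0.013]
rest 0.5 [0.771, -0.135, 0.012]
rest 0.42 [0.48, 0.069, 0.098]
sugar_jar 0.75 [0.507, 0.269, 0.079]
cup 0.92 [0.627, 0.144, 0.034]
cezve 0.89 [0.728, -0.295, 0.047]
coaster_cup 0.82 [0.75, 0.02, 0.022]
spoon 0.93 [0.778, -0.133, 0.015]
tin 0.65 [0.74, 0.291, 0.088]
top [559.3, 559.3, 320.7, 232.1] [ 0.28012209 -0.0644658   1.40124098] [ 10.54053816   0.76621197 -89.05297342] ['image', 'fx', 'fy', 'cx', 'cy', 'position', 'orientation', 'shot']
mill 0.84 [0.461, 0.068, 0.132]
mill 0.6 [0.373, 0.15, 0.19]
mill 0.56 [0.538, 0.06, 0.086]
rest 0.97 [0.545, -0.188, 0.01]
rest 0.83 [0.512, -0.416, 0.015]
rest 0.72 [0.273, -0.254, 0.011]
sugar_jar 0.62 [0.483, 0.269, 0.096]
sugar_jar 0.59 [0.551, -0.183, 0.007]
cup 0.95 [0.645, 0.146, 0.029]
cezve 0.76 [0.729, -0.293, 0.043]
coaster_cup 0.62 [0.763, 0.018, 0.026]
spoon 0.66 [0.771, -0.131, 0.014]
spoon 0.4 [0.55, -0.184, 0.01]
tin 0.7 [0.719, 0.301, 0.093]
0.9
```

View pics/scene0.png

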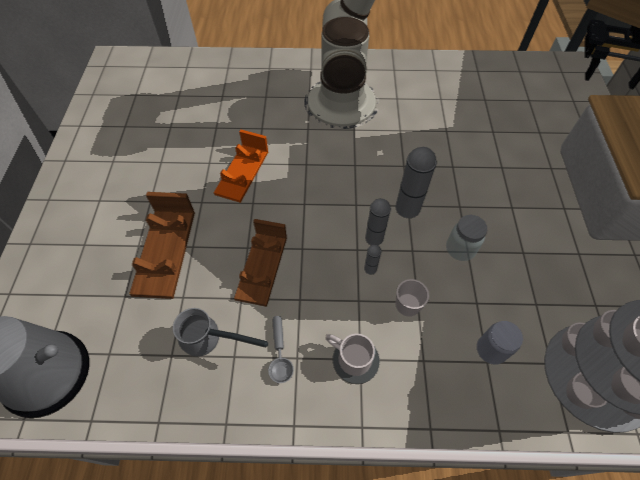

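View pics/top0.png

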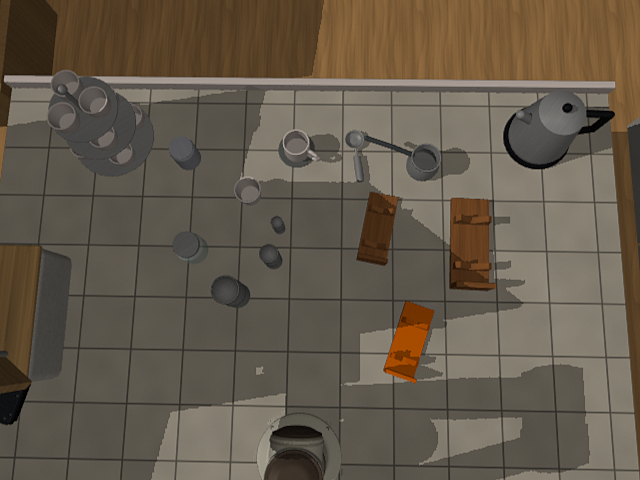

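Mill candidates in scene view: large (417,180), middle (377,221), small (373,257). I take the middle one. Rests: orange (242,165), large brown (163,245), small brown (262,262). I take the small brown, whose end board is on its robot-side end. Next I'll confirm with a crop and fit both with silhouettes.

```bash
cat > h.py <<'E'
import numpy as np, cv2
from workcell import env
from scipy.spatial.transform import Rotation as R
from scipy.optimize import minimize
def proj(f,P):
    Rc=R.from_euler('xyz',f["orientation"],degrees=True).as_matrix()
    q=(np.asarray(P)-f["position"])@Rc
    return np.c_[f["fx"]*q[:,0]/-q[:,2]+f["cx"], f["fy"]*-q[:,1]/-q[:,2]+f["cy"]]
def box(x0,x1,y0,y1,z0,z1): return np.array([[x,y,z] for x in(x0,x1) for y in(y0,y1) for z in(z0,z1)])
def rest_parts(s=1.):
    out=[box(-.09,.09,-.037,.037,0,.012),box(.08,.09,-.037,.037,0,.062)]
    v=.052-.022*2**.5
    for c in(.047,-.043):
        for sg in(1,-1):
            out.append(np.array([[c+dx,sg*y,z] for dx in(-.006,.006) for y,z in((0,.012),(0,v),(.047-v,.047),(.033,.047),(.033,.012))]))
    return [s*p for p in out]
a=np.linspace(0,2*np.pi,40)
def mill_parts(s=1.):
    P=[np.c_[r*np.cos(a),r*np.sin(a),0*a+z] for r,z in((.022,0),(.022,.125),(.019,.133),(.012,.141),(.003,.145))]
    return [s*np.vstack(P)]
def render(f,parts,p,S=4):
    m=np.zeros((480*S,640*S),np.uint8); c,s=np.cos(p[2]),np.sin(p[2])
    for q in parts:
        w=q@np.array([[c,s,0],[-s,c,0],[0,0,1]])+[p[0],p[1],0]
        h=cv2.convexHull(((proj(f,w)+.5)*S).astype(np.float32)); cv2.fillConvexPoly(m,h.astype(np.int32),1)
    return cv2.resize(m.astype(np.float32),(640,480),interpolation=cv2.INTER_AREA)
def fit(views,make,p0,scale=False,yaw=True):
    p0=np.array(p0,float)
    def unpack(v): return [v[0],v[1],v[2] if yaw else 0],make(v[3] if scale else 1.)
    def cost(v):
        p,parts=unpack(v); e=0
        for f,m in views:
            r=render(f,parts,p); e+=1-np.minimum(r,m).sum()/np.maximum(r,m).sum()
        return e/len(views)
    v0=np.r_[p0[:2],p0[2] if len(p0)>2 else 0,1.]
    st=np.diag([.012,.012,.12 if yaw else 0,.15 if scale else 0])
    act=[i for i in range(4) if st[i,i]>0]
    def c2(u): v=v0.copy(); v[act]=u; return cost(v)
    u0=v0[act]; sim=np.vstack([u0]+[u0+st[i][act] for i in act])
    r=minimize(c2,u0,method='Nelder-Mead',options=dict(initial_simplex=sim,xatol=2e-4,fatol=1e-5,maxiter=250))
    v=v0.copy(); v[act]=r.x; return v,r.fun
def mask_near(f,thing,pt,tol=30):
    uv=proj(f,[pt])[0]; best=None
    for d in env.trace(f,thing):
        m=d["mask"]; 
        if m.sum()<30: continue
        c=np.array([np.nonzero(m)[1].mean(),np.nonzero(m)[0].mean()]); e=np.linalg.norm(c-uv)
        if e<tol and (best is None or e<best[0]): best=(e,m.astype(np.float32),d["score"])
    return best
E
python3 - <<'E'
from h import *
F=[env.grab_frame(n) for n in("scene","top")]
for nm,mk,thing,pt,p0 in [("midmill",mill_parts,"mill",[.482,.068,.07],[.48,.068]),("bigmill",mill_parts,"mill",[.41,.15,.09],[.42,.15]),("smallmill",mill_parts,"mill",[.55,.06,.04],[.55,.06]),
  ("rest",rest_parts,"rest",[.548,-.183,.02],[.548,-.183,3.0]),("bigrest",rest_parts,"rest",[.51,-.413,.02],[.51,-.413,3.1])]:
    V=[]
    for f in F:
        b=mask_near(f,thing,pt)
        if b: V.append((f,b[1])); print(nm,"mask",round(b[0]),b[1].sum(),b[2])
    if V:
        for sc in (True,False) if nm in("midmill","rest") else (True,):
            v,e=fit(V,mk,p0,sc,mk is rest_parts); print(nm,len(V),v.round(4),"1-IoU",round(e,3))
im=F[0]["image"][120:320,120:460]; cv2.imwrite("pics/crop.png",cv2.resize(im,None,fx=2.3,fy=2.3,interpolation=cv2.INTER_CUBIC))
E
```

```text
midmill mask 8 424.0 0.6
midmill 1 [0.4658 0.0776 0.     0.99  ] 1-IoU 0.042
midmill 1 [0.4656 0.0772 0.     1.    ] 1-IoU 0.043
bigmill mask 16 1845.0 0.73
bigmill mask 16 870.0 0.82
bigmill 2 [0.3753 0.1615 0.     1.408 ] 1-IoU 0.072
smallmill mask 3 350.0 0.56
smallmill mask 3 196.0 0.49
smallmill 2 [0.5466 0.0632 0.     0.6584] 1-IoU 0.177
rest mask 1 2832.0 0.59
rest mask 1 2124.0 0.68
rest 2 [ 0.5507 -0.1866  2.9634  1.0031] 1-IoU 0.05
rest 2 [ 0.5508 -0.1862  2.9524  1.    ] 1-IoU 0.048
bigrest mask 2 4677.0 0.62
bigrest mask 1 3588.0 0.9
bigrest 2 [ 0.5144 -0.4161  3.0965  1.2779] 1-IoU 0.051
```

View pics/crop.png

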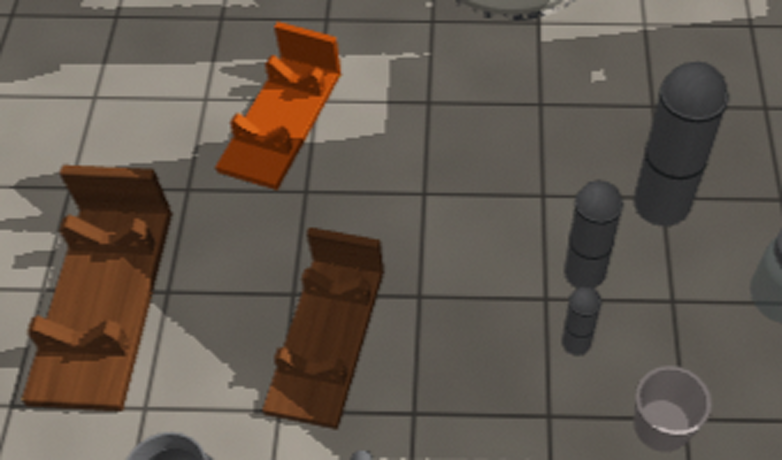

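Scale fits confirm it: middle mill 0.99, small brown rest 1.00 of the stated sizes (others 1.41, 0.66, 1.28). Plan: side-grasp the mill with a slanted tool, then roll it so that the tool is near vertical over the rest.

```bash
cat >> h.py <<'E'
UP=np.array([0,0,1.])
def eul(Y,Z): return R.from_matrix(np.c_[np.cross(Y,Z),Y,Z]).as_euler('xyz',degrees=True)
def pick_pose(mx,my,psi,al,h,sg,back=0.,up=0.):
    a_=np.array([np.cos(psi),np.sin(psi),0]); Y=np.sin(al)*a_-np.cos(al)*UP; Z=sg*np.cross(a_,UP)
    return np.array([mx,my,h+up])+(.019-back)*Y, eul(Y,Z)
def place_pose(rest,al,h,sg,xf=.07,up=0.,z=.052):
    d=np.array([np.cos(rest[2]),np.sin(rest[2]),0]); Y=-np.sin(al)*UP+np.cos(al)*d; Z=sg*np.cross(-UP,-d)
    return np.array([rest[0],rest[1],z+up])+d*(xf-h)+.019*Y, eul(Y,Z)
E
python3 - <<'E'
from h import *
rest=[.5508,-.1862,2.9524]; m=(.467,.076); h=.07
for sg in(1,-1):
  for al in(50,60,70,80):
    for ps in(40,50,60,70,80):
        A=np.radians(al);P=np.radians(ps)
        qs=[env.inverse_kinematics(*pick_pose(*m,P,A,h,sg,b,u)) for b,u in((.13,0),(0,0),(0,.18))]
        ql=[env.inverse_kinematics(*place_pose(rest,A,h,sg,up=u)) for u in(.15,0)]
        if all(q is not None for q in qs+ql): print(sg,al,ps,*[np.round(q).astype(int) for q in(qs[0],qs[1],qs[2],ql[0],ql[1])])
E
```

```text
1 50 40 [ -18    3  -37  -70  -44 -160] [ -13   20  -35  -91  -38 -139] [  6  -4 -29 -53 -32 161] [  -5   40   17   -4 -107   84] [ -5  48  11  -4 -92  85]
1 50 50 [ -21    8  -32  -65  -53 -156] [ -12   22  -31  -81  -43 -141] [ -1  -1 -24 -56 -45 175] [  -5   40   17   -4 -107   84] [ -5  48  11  -4 -92  85]
1 50 60 [ -21   12  -27  -61  -60 -152] [ -11   23  -27  -74  -49 -142] [  -4    3  -20  -56  -56 -177] [  -5   40   17   -4 -107   84] [ -5  48  11  -4 -92  85]
1 50 70 [ -20   17  -21  -56  -67 -149] [ -10   26  -24  -67  -55 -142] [  -6    7  -16  -55  -65 -170] [  -5   40   17   -4 -107   84] [ -5  48  11  -4 -92  85]
1 50 80 [ -18   21  -15  -52  -73 -147] [  -8   28  -20  -61  -61 -141] [  -6   10  -12  -53  -73 -164] [  -5   40   17   -4 -107   84] [ -5  48  11  -4 -92  85]
1 60 40 [ -35   12  -41  -82  -57 -133] [ -23   27  -39 -101  -52 -117] [  -8   -2  -29  -75  -42 -171] [ -4  35  12  -3 -97  84] [ -4  43   4  -3 -81  85]
1 60 50 [ -33   16  -34  -75  -63 -135] [ -21   28  -33  -91  -55 -124] [ -12    2  -26  -72  -53 -166] [ -4  35  12  -3 -97  84] [ -4  43   4  -3
[... 4159 characters left out ...]
-1 80 40 [-51  44 -45 -89 -80  89] [ -33   47  -42 -107  -80   89] [-28  10 -37 -99 -68  47] [ -3  24  -2  -1 -74 -97] [ -3  33 -11  -2 -56 -96]
-1 80 50 [-46  41 -36 -82 -82  76] [-30  44 -35 -98 -78  79] [-27  13 -31 -92 -74  44] [ -3  24  -2  -1 -74 -97] [ -3  33 -11  -2 -56 -96]
-1 80 60 [-41  40 -28 -76 -85  68] [-27  43 -29 -90 -80  72] [-26  17 -26 -86 -80  42] [ -3  24  -2  -1 -74 -97] [ -3  33 -11  -2 -56 -96]
-1 80 70 [-37  41 -19 -71 -89  62] [-24  44 -23 -82 -83  66] [-23  20 -20 -80 -86  40] [ -3  24  -2  -1 -74 -97] [ -3  33 -11  -2 -56 -96]
-1 80 80 [-32  43 -12 -66 -94  58] [-21  44 -17 -76 -86  62] [-21  23 -14 -75 -92  39] [ -3  24  -2  -1 -74 -97] [ -3  33 -11  -2 -56 -96]
```

```bash
cat > cfg.py <<'E'
import numpy as np
AL=np.radians(65);PS=np.radians(65);SG=-1;H=.07
E
python3 - <<'E'
from h import *; from cfg import *
rest=[.5508,-.1862,2.9524]; m=(.467,.076)
s=env.read_state(); env.move_straight([*s["position"][:2],.40],rate=.3)
p,o=place_pose(rest,AL,H,SG,up=.27); env.goto(p,o)
f=env.grab_frame("wrist"); print("rest uv",proj(f,[[*rest[:2],.02]]),f["position"])
b=mask_near(f,"rest",[*rest[:2],.02],80)
im1=f["image"].copy()
if b:
    v,e=fit([(f,b[1])],rest_parts,rest); print("rest",v.round(4),e); 
    r=render(f,rest_parts(),v); cv2.drawContours(im1,cv2.findContours((r>.5).astype(np.uint8),0,2)[0],-1,(0,255,0),1)
p,o=pick_pose(*m,PS,AL,H,SG,.16,.12); env.goto(p,o)
f=env.grab_frame("wrist"); print("mill uv",proj(f,[[*m,.07]]))
b=mask_near(f,"mill",[*m,.07],120); im2=f["image"].copy()
if b:
    v,e=fit([(f,b[1])],mill_parts,m,False,False); print("mill",v.round(4),e)
    r=render(f,mill_parts(),v); cv2.drawContours(im2,cv2.findContours((r>.5).astype(np.uint8),0,2)[0],-1,(0,255,0),1)
cv2.imwrite("pics/w1.png",cv2.resize(np.hstack([im1,im2]),(800,300),interpolation=cv2.INTER_AREA))
print(env.read_state()["clock"])
E
```

```text
rest uv [[309.98713083 297.12375873]] [ 0.5386837  -0.18157192  0.48595863]
rest [ 0.5535 -0.1839  2.9533  1.    ] 0.24145877361297607
mill uv [[311.43215593  74.90773564]]
mill [0.4673 0.0785 0.     1.    ] 0.022967219352722168
7.45
```

View pics/w1.png

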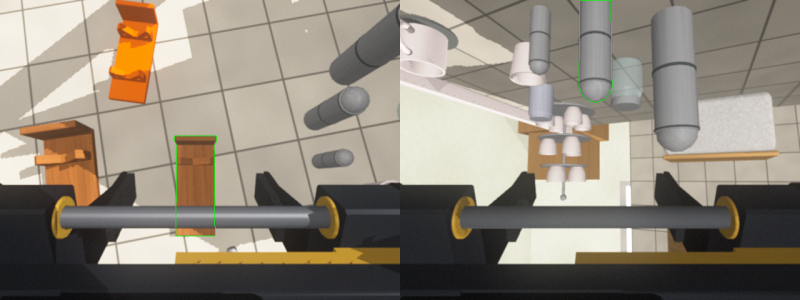

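Left: the rest (180–215,135–235), partly hidden by the gripper. Right: the target mill (595,50), with the fit contour on it, between the small and large ones. I'll re-look at the rest with the hidden rows masked out, then grasp.

```bash
python3 - <<'E'
import h
from h import *; from cfg import *
rest=[.552,-.185,2.953]; m=(.467,.078)
d=np.array([np.cos(rest[2]),np.sin(rest[2]),0])
p,o=place_pose(rest,AL,H,SG,up=.27); env.goto(p-.08*d,o)
f=env.grab_frame("wrist"); b=mask_near(f,"rest",[*rest[:2],.02],80)
im=f["image"].copy()
if b:
    M=b[1].copy(); CUT=270; M[CUT:]=0; r0=h.render
    def rc(*a): x=r0(*a); x[CUT:]=0; return x
    h.render=rc; v,e=fit([(f,M)],rest_parts,rest); print("rest",v.round(4),e); h.render=r0
    r=render(f,rest_parts(),v); cv2.drawContours(im,cv2.findContours((r>.5).astype(np.uint8),0,2)[0],-1,(0,255,0),1)
cv2.imwrite("pics/w2.png",im)
env.gripper_to(.85,25)
env.goto(*pick_pose(*m,PS,AL,H,SG,.16,.12))
env.move_straight(pick_pose(*m,PS,AL,H,SG,.12,0)[0],rate=.2)
hit=env.move_straight(pick_pose(*m,PS,AL,H,SG,0,0)[0],rate=.12,force_limit=8)
s=env.read_state(); print(hit,s["position"],s["force"],s["clock"])
f=env.grab_frame("wrist"); cv2.imwrite("pics/w3.png",f["image"])
E
python3 -c "
import cv2,numpy as np
cv2.imwrite('pics/w23.png',cv2.resize(np.hstack([cv2.imread('pics/w2.png'),cv2.imread('pics/w3.png')]),(800,300),interpolation=cv2.INTER_AREA))"
```

```text
rest [ 0.5537 -0.1839  2.9484  1.    ] 0.013416886329650879
False [0.47431097 0.09321477 0.06216688] [ 0.48539851  0.4961845  -0.11850559] 13.9833
```

View pics/w23.png

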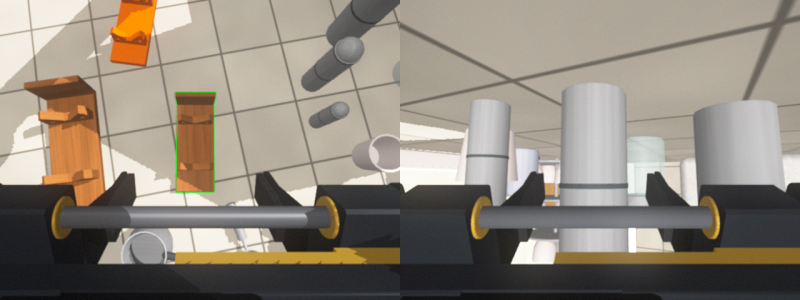

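Rest fit from the wrist is tight (1‑IoU 0.013), and the mill (595,165) stands centred between the fingers. Grip, lift and carry over the rest.

Run:
```python
from h import *; from cfg import *
rest=[.5532,-.1843,2.949]; m=(.467,.078)
env.gripper_to(0,25); print("opening",env.read_state()["opening"])
env.move_straight(pick_pose(*m,PS,AL,H,SG,0,.03)[0],rate=.08)
env.move_straight(pick_pose(*m,PS,AL,H,SG,0,.20)[0],rate=.2)
s=env.read_state(); print(s["opening"],s["force"],s["clock"])
env.goto(*place_pose(rest,AL,H,SG,up=.15))
env.move_straight(place_pose(rest,AL,H,SG,up=.06)[0],rate=.12)
s=env.read_state(); print(s["opening"],s["force"],s["wrist_torque"],s["clock"])
F=[env.grab_frame(n) for n in("scene","wrist")]
cv2.imwrite("pics/p.png",np.hstack([cv2.resize(F[0]["image"][150:330,170:370],(440,396),interpolation=cv2.INTER_CUBIC),cv2.resize(F[1]["image"],(360,270)) if 0 else cv2.copyMakeBorder(cv2.resize(F[1]["image"],(360,270)),0,126,0,0,0)]))
```

```text
opening 0.4949232355497535
0.5019849043035906 [-0.0535241   0.60844193 -2.43797787] 16.2
0.49018982775617154 [ 0.37183299 -0.74349872 -2.77140826] [-0.17791083 -1.33406824  0.02338993] 18.9
```

View pics/p.png

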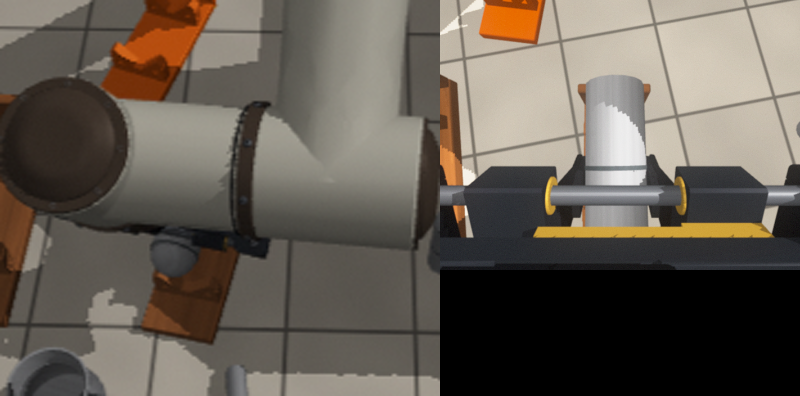

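Mill is held level, foot end (616,80) centred over the end board (614). Lower with force guard.

Run:
```python
from h import *; from cfg import *
rest=[.5532,-.1843,2.949]
env.move_straight(place_pose(rest,AL,H,SG,up=.012)[0],rate=.08)
f0=env.read_state()["force"]
hit=env.move_straight(place_pose(rest,AL,H,SG,up=-.006)[0],rate=.02,force_limit=5)
s=env.read_state(); p=place_pose(rest,AL,H,SG)[0]
print(hit,"dz",s["position"]-p,s["force"]-f0,s["wrist_torque"],s["opening"],s["clock"])
f=env.grab_frame("wrist"); cv2.imwrite("pics/d.png",f["image"])
b=mask_near(f,"mill",[*rest[:2],.05],200); print(b and b[0])
```

```text
True dz [-0.00037607 -0.00062368 -0.00131928] [ 0.09558676 -0.78385289  5.28627485] [-0.40671503 -0.8394396   0.21535319] 0.49710642498861274 20.4167
58.92301445839973
```

View pics/d.png

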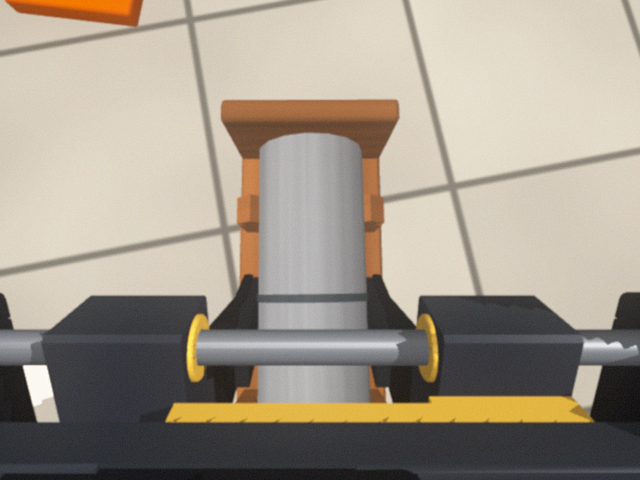

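Contact came at 1.3 mm below the nominal height, mill centred in the V, foot (310,140) just short of the board. Release in steps and back off along the tool.

Run:
```python
from h import *; from cfg import *
rest=[.5532,-.1843,2.949]
for o in(.53,.6,.8): env.gripper_to(o); env.dwell(.2)
s=env.read_state(); p,o=place_pose(rest,AL,H,SG)
Y=R.from_euler('xyz',o,degrees=True).as_matrix()[:,1]
env.move_straight(s["position"]-.12*Y,rate=.1,force_limit=8)
env.move_straight(s["position"]-.12*Y+[0,0,.1],rate=.2)
d=np.array([np.cos(rest[2]),np.sin(rest[2]),0])
s=env.read_state(); env.move_straight(s["position"]-.10*d,rate=.2)
f=env.grab_frame("wrist"); cv2.imwrite("pics/e.png",f["image"])
for n in("wrist",):
    print([ (q["score"],np.round(q["xyz"],3)) for q in env.search_frame(f,"mill")])
# expected mill outline: bedded, foot at rest x=.07
im=f["image"].copy(); c,si=d[0],d[1]
Q=mill_parts()[0]; L=np.c_[.07-Q[:,2],Q[:,1],Q[:,0]+.052]
W=np.c_[L[:,0]*c-L[:,1]*si+rest[0],L[:,0]*si+L[:,1]*c+rest[1],L[:,2]]
cv2.polylines(im,[cv2.convexHull(proj(f,W).astype(np.float32)).astype(np.int32)],True,(0,255,0),1)
cv2.imwrite("pics/e.png",im); s=env.read_state(); print(s["force"],s["clock"])
```

```text
[(0.7, array([ 0.558, -0.183,  0.069])), (0.63, array([0.56 , 0.054, 0.071]))]
[ 0.2083073 -0.2095331  0.5877838] 25.3083
```

View pics/e.png

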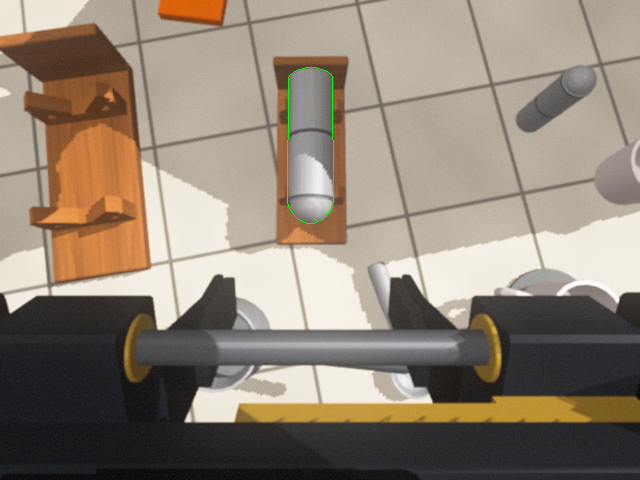

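The mill lies bedded and matches the predicted outline (310,65–222), and nothing else has been disturbed. Handing in.

```bash
python3 -c "
from workcell import env
env.close_job()"
```

```text
the job is handed in; nothing more can be done
```

The mill is in the rest and the job is handed in, at about 25 s on the robot's clock (45 s allowed); no verdict was reported.

- **What I did:** I picked the middle-sized mill and the small brown rest; silhouette fits put them at 0.99 and 1.00 of the stated sizes. I gripped the mill at mid-length with a slanted tool, turned it level and lowered it with a force guard. Contact came 1.3 mm below the nominal height, at about 5 N. I then opened the fingers in steps and backed off.
- **Last checks:** In the last wrist picture the mill matches the outline expected when bedded in both Vs, with its foot about 1 cm short of the board and its dome towards the open end. The tool force was about 0.7 N.
- **Bystanders:** I saw no sign that anything had moved, but I did not measure their positions again. The sugar jar and tin were out of that last picture.
- **Checks that disagreed:**
  - The first wrist fit of the rest was poor (overlap error 0.24) because the gripper hid part of it. A second look with the hidden rows left out gave 0.013.
  - The fixed cameras and the wrist camera differed by about 3 mm on where the rest stands; I went mostly by the wrist.
  - The trace network missed the target mill in the scene view.

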